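# Hold a lapping holder flush on a tilted lapping plate

## Task

On the goldsmith's bench, take the lid of the grey parts box by its upright tab, tip it up about the opposite edge, lift it off and lay it flat on the bench, right way up. Then take the lapping holder (square brass foot on a wooden stem) out of the box, set its foot on the middle of the sloping steel plate, and tilt it until the foot lies flush against the slope. Finish while still holding the stem, pressing the foot lightly and steadily on the plate; leave the jar, the burr stand and the steel block where they are.

Things in the scene. Friction and masses are not known exactly. Their poses are not given: they have to be found in the camera images.
- box: Grey open box screwed to the bench, 140 (x) x 120 (y) x 70 high, walls and floor 5 thick. Origin: centre of the underside; z up, x along its long side. Its place and yaw vary; it may be on the left or the right.
- box_heel (a point): Point on the box's rim: middle of the outer top edge on the box's -x side (70 from the centre, 70 up).
- lid: Loose aluminium lid (about 110 to 220 g) lying on the box's rim: plate 146 (x) x 126 (y) x 5 thick, with a 6 high locating lip under it (outer size 124 x 104, about 3 clearance to the box's inside). Origin: centre of the plate's underside (70 up on the box; 6 above the bench when it lies on its lip); z up, x along the long side, towards the tab.
- lid_tab (a point): Point to grip on the lid's upright tab, at (50, 0, 20) in the lid's frame. The tab is 24 along x, 12 thick along y, and runs from 5 to 33 above the lid's origin: pinch it from above across its 12 thickness (fingers closing along the lid's y).
- lid_heel (a point): Middle of the lid's lower edge on the side away from the tab, at (-73, 0, 0) in the lid's frame: the edge about which the lid tips up.
- holder: Lapping holder, upright in the box (under the lid; 100 to 190 g): brass foot 44 x 44 x 8 with a square wooden stem 14 x 14, total height 60. Origin: centre of the foot's underside, near the middle of the box's floor; z along the stem, x and y square to its faces; yaw varies. Gripped lightly (4 N), the stem swivels between the pads when the foot is pressed; at 12 N it stays put.
- plate: Flat steel plate 120 (x) x 110 (y) x 12 thick of the tilting lapping stage, clamped at a slope that varies between about 12 and 30 degrees; it does not yield when pressed. Origin: centre of its top face, 100 above the bench; z: outward normal of the face; y level, x up the slope. It slopes down towards the robot's side, with a yaw that varies by up to 0.35 rad.
- stage: Dark steel base of the tilting stage, screwed to the bench: foot 130 (x) x 140 (y) x 12, two side cheeks (98 high, 40 long, outer faces 65 from the middle) that carry the plate, with round black clamp knobs outside them. Origin: centre of the underside. On the left or the right of the robot, on the other side from the box.
- jar: Bystander: white screw-top jar with a blue band, 60 across, 85 tall, standing beyond the work. Origin: centre of the underside.
- burr_stand: Bystander: round dark wooden stand 68 across, 30 high, with thin steel burrs standing in it (to 63). Origin: centre of the underside. At the robot's far left.
- bench_block: Bystander: plain steel block 64 x 64 x 20 at the robot's far right. Origin: centre of the underside.
Mind the look-alikes: they are no part of the job. What is shaped like the stage but green or orange is not meant. What is shaped like the lid but black is not meant.

How it is judged:
On the way, in this order (a step that is already met when the one before it is completed fails the run):
1. the lid is tipped up by more than about 10 degrees, its edge opposite the tab still at the box's rim (angle between lid's own z axis and vertical above 0.18 rad and distance between lid_heel and box_heel below 0.025 m), for 0.1 s.
2. the lid lies flat on the bench, right way up, let go (height (world z) of lid between 0 and 0.012 m and angle between lid's own z axis and vertical below 0.08 rad and linear speed of lid below 0.02 m/s and contact force between lid and the fingers below 0.1 N), for 0.2 s.
3. the holder is lifted out of the box by the fingers (height (world z) of holder above 0.08 m and contact force between the fingers and holder above 2 N and contact force between holder and plate below 0.1 N), for 0.2 s.
At the end, for the whole second after the job is handed in: Held in the fingers (over 2 N), foot on the plate: within 0.05 rad and 2.5 mm of flush, within 25 mm (along the slope) and 20 mm (across) of its middle, pushed with 1.5 to 30 N, still; lid flat (0.08 rad), right way up on the bench, not touched (all of step 2 and angle between the z axis of holder and the z axis of plate, either way round below 0.05 rad and angle between holder's own z axis and vertical below 1 rad and x of holder in the frame of plate between -0.025 and 0.025 m and y of holder in the frame of plate between -0.02 and 0.02 m and z of holder in the frame of plate between -0.0025 and 0.0025 m and contact force between holder and plate between 1.5 and 30 N and contact force between the fingers and holder above 2 N and linear speed of holder below 0.02 m/s); the arm keeps its last pose, push and grip.
It fails at once if the jar is moved by more than 30 mm (distance of jar from where it was at the start of the episode above 0.03 m).
It fails at once if the burr stand is moved by more than 30 mm (distance of burr_stand from where it was at the start of the episode above 0.03 m).
It fails at once if the steel block is moved by more than 30 mm (distance of bench_block from where it was at the start of the episode above 0.03 m).
It also fails if it takes over 69 s, if anything falls off the work surface, if the arm or the gripper's body presses on something with over 40 N, if the wrist force passes 120 N, or if a joint passes its speed limit or range.

## Robot

A 6-joint arm with a two-finger parallel gripper is mounted at the origin on the work surface. World frame = base frame: x ahead of the robot, y to its left, z up, the work surface at z = 0. Lengths are in m, angles in rad, forces in N, time in s.
With the tool pointing down it reaches from about 0.325 to 0.775 m from the base axis. Payload 5.5 kg.
Tool frame: the origin (TCP) lies where the fingers leave the gripper's body, on its centre line; the fingertips stand 80 mm ahead of it and the grasp point (between the pads) lies tcp_to_grasp ahead of it (tcp_to_grasp is the distance from the TCP to the grasp point, in m); z points along the fingers, y is the line along which they close (so a half turn about z gives the same grasp; the last joint's range is limited). The gripper opens to 88 mm and grips with 3 to 60 N. Pads are 20 mm wide; open, the fingers measure 115 mm over their backs; the gripper's body (75 mm by 178 mm) begins 61 mm behind the grasp point.
Start: joints at [-1.314, 0.091, 1.231, -0, 1.82, -0.057], TCP at [0.185, -0.571, 0.303] pointing down, gripper open.
Joint ranges: [-2.87, 2.87], [-0.86, 2.18], [0.17, 2.46], [-1.51, 4.65], [0.06, 2.69], [-2.65, 2.65]. Speed limits (rad/s): [2.57, 2.57, 3.01, 3.14, 3.14, 3.14].

## Interface

Orientations are given as a unit quaternion [x, y, z, w].
In Python, from cell import sense, grab_frame, camera_info, finish_job, tcp_to_grasp gives the robot as it stands.
- The arm moves only by the shell command python3 -m creep 'ROWS' [OPENING] [FORCE]. ROWS is JSON, a list of rows, each an object of numbers: "x", "y", "z": the shift along the world's x, y, z in m; "ax", "ay", "az": the turn, a rotation vector about the world's x, y, z in degrees. A call has 1 to 5 rows; each row shifts and turns the commanded pose from where the row before left it; what a row does not reach is not made up. A row lasts 1/12 s, in which the tool goes at most 41.7 mm and 7.16 degrees, less where a joint would pass 70% of its speed; a pose out of reach is approached as far as the arm can. A call is refused whole if a number of a shift passes 0.0417 or a number of a turn 7.16, either way. A call with a gripper value outside its range is refused whole. OPENING is the finger opening in m, from 0 to 0.0878, set as the call begins (- or left out, the last holds). The fingers move at their own pace and stop on an object; FORCE is the grip in N (left out, the last holds). Time passes only in rows, so rows that do not move let the fingers close. It gives the time, the measured TCP pose, the force, the opening and the grip force at its end, in the units of the state.
- sense(): the state, without advancing time (a new reading comes with each control period).
- grab_frame(name): name is "side" or "top" or "wrist"; returns (picture, depth): 400x640x3 uint8, red, green, blue; 400x640 float32, m along the optical axis (not along the pixel's ray), 0 where there is no reading.
- camera_info(name): a dict with "fx", "fy", "cx", "cy" (pixels), "distortion" ([k1, k2, p1, p2, k3] as OpenCV has them; the pictures are not rectified), "T" (4x4, takes a point from camera to world coordinates); the wrist camera has in their place "mount" (4x4, takes a point from camera to tool coordinates, whose origin is the TCP and whose axes are the flange's). Camera axes: x right, y down, z forward; pixel columns grow to the right and rows downward; lengths in m; the calibration is good to about 2 mm. A picture is of the moment at which its call begins: read the wrist's pose just before it. camera_info takes no time and is no camera call.
- finish_job(): hands the job in; it is judged then, once.
The state is a dict: "time": time; "joint_pos": joint angles; "joint_velocities": joint speeds; "tau": joint torques, N m; "ee_pos": TCP position; "eef_rot": TCP orientation; "wrist_force": force on the tool from outside, world axes, zero at the start; "moment": the same for the moment, N m; "grip_width": finger opening in m; "grip_force": force on a finger pad.
Only numpy, scipy, OpenCV 4.12 (cv2) and the standard library are available. Lean on these libraries where they do the work, as an engineer would, in place of code of your own. Each camera call takes 0.05 s, during which the arm holds its last target. There are 200 camera calls.

## Working session

There is one attempt and no reset: what is moved stays moved. The work goes in short steps, Python scripts to look and compute and a shell command to move; the robot and the scene stay as the last step left them, time stands still between calls to the robot, and variables do not carry over. Pictures are saved under pics/ and viewed, at most 10 in all, crops included, and the job is handed in when it is done.

```bash
ls; mkdir -p pics; cat > h.py <<'E'
import numpy as np, cv2
from scipy.spatial.transform import Rotation as R
from cell import sense, grab_frame, camera_info, finish_job, tcp_to_grasp
def cloud(name, keep=None):
    s=sense(); img,d=grab_frame(name); c=camera_info(name)
    K=np.array([[c['fx'],0,c['cx']],[0,c['fy'],c['cy']],[0,0,1]]); D=np.array(c['distortion'],float)
    u,v=np.meshgrid(np.arange(640),np.arange(400))
    n=cv2.undistortPoints(np.stack([u,v],-1).reshape(-1,1,2).astype(np.float64),K,D).reshape(400,640,2)
    P=np.dstack([n*d[...,None],d])
    if 'T' in c: T=np.array(c['T'])
    else:
        W=np.eye(4);W[:3,:3]=R.from_quat(s['eef_rot']).as_matrix();W[:3,3]=s['ee_pos'];T=W@np.array(c['mount'])
    P=P@T[:3,:3].T+T[:3,3]; P[d==0]=np.nan
    return img,P
def save(img,f): cv2.imwrite('pics/'+f,img[...,::-1])
E
python3 - <<'E'
from h import *
print(sense(),tcp_to_grasp() if callable(tcp_to_grasp) else tcp_to_grasp)
for n in('top','side'):
    img,P=cloud(n); save(img,n+'0.png'); np.savez(''+n+'0.npz',img=img,P=P)
    c=camera_info(n); print(n,np.round(c['T'],3).tolist())
print(np.round(camera_info('wrist')['mount'],3).tolist())
E
```

```text
pics
{'time': 0.0, 'joint_pos': array([-1.31371981e+00,  9.18196007e-02,  1.23186597e+00, -2.66232507e-05,
        1.81979405e+00, -5.67065810e-02]), 'joint_velocities': array([-4.47697539e-04,  2.58587421e-06, -5.28650142e-05,  5.14244402e-04,
        8.77975915e-06, -8.28578706e-04]), 'tau': array([-1.29458615e-03, -4.46455872e+01, -4.06441855e+01,  6.97282283e-02,
        2.93469883e-02, -1.22323659e-04]), 'ee_pos': array([ 0.18514686, -0.57056829,  0.30154149]), 'eef_rot': array([ 9.87717817e-01,  1.56245398e-01, -1.07203861e-04, -9.37457558e-04]), 'wrist_force': array([-0.55575886, -0.12335035,  0.43530022]), 'moment': array([ 0.02850372, -0.00902668,  0.02370388]), 'grip_force': 0.0, 'grip_width': 0.08773671992613909} 0.0613
top [[-0.026, -0.987, 0.161, 0.371], [-1.0, 0.028, 0.009, -0.027], [-0.013, -0.161, -0.987, 1.149], [0.0, 0.0, 0.0, 1.0]]
side [[0.977, -0.145, 0.158, 0.318], [-0.213, -0.576, 0.789, -1.112], [-0.024, -0.805, -0.593, 0.904], [0.0, 0.0, 0.0, 1.0]]
[[-0.001, -0.959, -0.282, 0.078], [1.0, -0.001, -0.001, -0.001], [0.001, -0.282, 0.959, -0.082], [0.0, 0.0, 0.0, 1.0]]
```

View pics/top0.png

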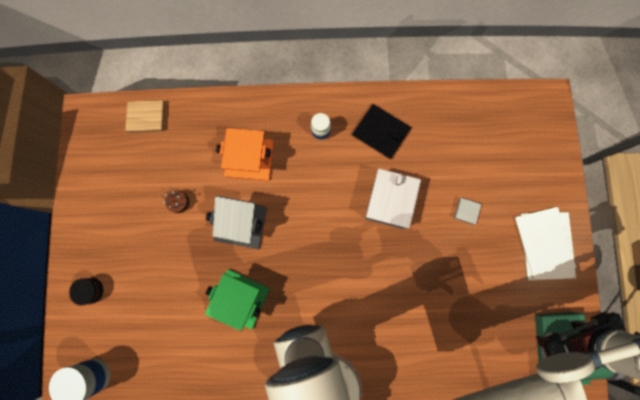

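View pics/side0.png

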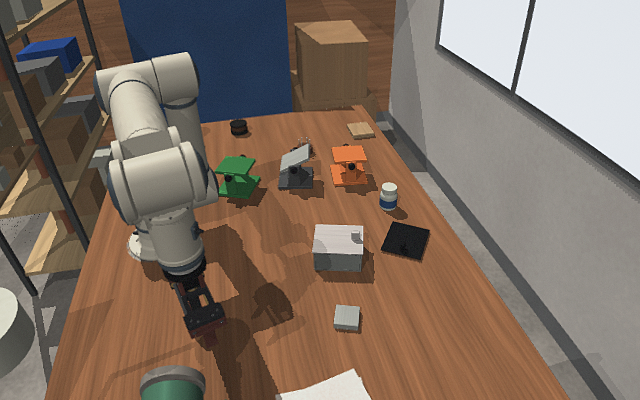

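Top view: the candidates for the lid are the grey one on the box at (395,198), with its tab at about (399,180), and the black look-alike at (382,131). The candidates for the stage are the steel one at (236,222), the green one at (236,300) and the orange one at (246,150). I choose the grey lid and the steel stage. The jar is at (320,125), the burr stand at (177,201) and the block at (467,211).

```bash
cat > m.py <<'E'
from h import *
def rect(pts):
    (c,(w,h),a)=cv2.minAreaRect(pts.astype(np.float32)*1000); return np.array(c)/1000,w,h,a
Z={n:np.load(n+'0.npz') for n in('top','side')}
for n in Z:
    img,P=Z[n]['img'],Z[n]['P']
    # lid
    B=(np.abs(P[...,0]-.53)<.14)&(np.abs(P[...,1]+.19)<.13)
    L=P[B&(np.abs(P[...,2]-.075)<.008)]; print(n,'lid',len(L),np.median(L[:,2]),rect(L[:,:2]))
    T=P[B&(P[...,2]>.092)]; print(' tab',len(T),np.nanmedian(T,0),T[:,2].max() if len(T) else 0)
    print('  tab rect',rect(T[:,:2]) if len(T)>3 else '')
    # plate
    px={'top':(236,218),'side':(296,157)}[n]; p=P[px[1],px[0]]; print(' platepx',p)
    Q=P[(np.linalg.norm(P-p,axis=-1)<.1)&(P[...,2]>.06)&(P[...,2]<.16)]
    best=None
    rng=np.random.default_rng(0)
    for _ in range(500):
        a,b,c=Q[rng.choice(len(Q),3)]; nn=np.cross(b-a,c-a); l=np.linalg.norm(nn)
        if l<1e-5: continue
        nn/=l; k=(np.abs((Q-a)@nn)<.003)
        if best is None or k.sum()>best.sum(): best=k
    I=Q[best]; m=I.mean(0); nn=np.linalg.svd(I-m)[2][2]; nn*=np.sign(nn[2])
    y=np.cross([0,0,1],-nn*[1,1,0]); y/=np.linalg.norm(y); x=np.cross(y,nn)
    E=np.c_[(I-m)@x,(I-m)@y]; c,w,h,a=rect(E); print(' plate',len(I),'ctr',m+x*c[0]+y*c[1],'n',nn,'tilt',np.degrees(np.arccos(nn[2])),'x',x,w,h,a)
    lo,hi=np.percentile(E,.5,axis=0),np.percentile(E,99.5,axis=0);mm=(lo+hi)/2;print('  ext',hi-lo,m+x*mm[0]+y*mm[1])
img=np.hstack([cv2.resize(Z['top']['img'][160:240,350:430],(400,400),interpolation=2),cv2.resize(Z['top']['img'][180:260,195:275],(400,400),interpolation=2)])
save(img,'crop0.png')
E
python3 m.py
```

```text
top lid 2121 0.07442966665780748 (array([ 0.54971259, -0.21878586]), 124.28910827636719, 146.45774841308594, 72.92765808105469)
 tab 40 [ 0.59719831 -0.23068032  0.10219616] 0.10516969943612442
  tab rect (array([ 0.59706085, -0.2312762 ]), 12.047359466552734, 23.881996154785156, 74.5302734375)
 platepx [0.4993402  0.22592237 0.10304132]
 plate 1487 ctr [0.49501479 0.23735121 0.09989056] n [-0.43340647  0.0879775   0.89689397] tilt 26.24725024313593 x [ 0.87896773 -0.1784223   0.44224565] 158.2714080810547 122.2645263671875 89.485107421875
  ext [0.12035469 0.14972805] [0.4944811  0.23614478 0.099751  ]
side lid 1406 0.07496773702392961 (array([ 0.54626184, -0.2209705 ]), 130.39849853515625, 144.7811737060547, 73.37103271484375)
 tab 47 [ 0.59424961 -0.23907926  0.10093001] 0.10634962904350587
  tab rect (array([ 0.59475104, -0.23677585]), 12.635473251342773, 23.832592010498047, 78.06455993652344)
 platepx [0.49824828 0.21936195 0.10650525]
 plate 427 ctr [0.49196287 0.23379222 0.1005699 ] n [-0.43557641  0.09385285  0.89524568] tilt 26.45999554809577 x [ 0.87516081 -0.1885693   0.44557285] 122.62637329101562 164.33514404296875 0.011964633129537106
  ext [0.12183339 0.15560575] [0.49241569 0.23509329 0.10065382]
```

View pics/crop0.png

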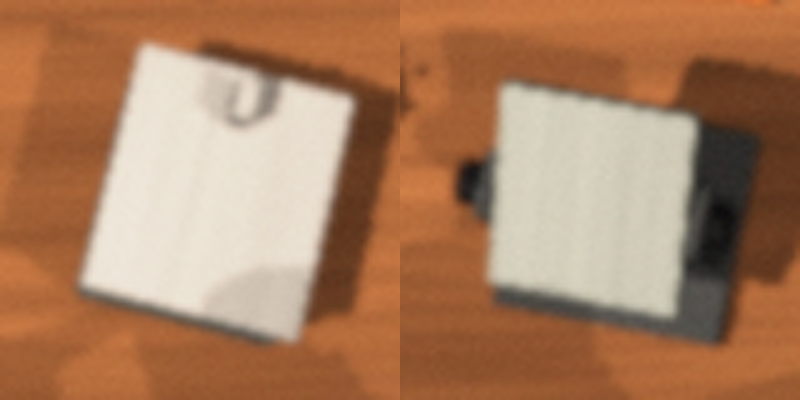

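```bash
python3 - <<'E'
from h import *
Z=np.load('top0.npz');img,P=Z['img'],Z['P'];side=np.load('side0.npz')
# plate colour segmentation
hsv=cv2.cvtColor(img,cv2.COLOR_RGB2HSV)
for (n,z) in(('top',Z),('side',side)):
    i,p=z['img'],z['P'];g=(i.max(-1).astype(int)-i.min(-1)<45)&(i.max(-1)>110)
    m=g&(np.abs(p[...,0]-.494)<.1)&(np.abs(p[...,1]-.233)<.09)&(p[...,2]>.06)
    nrm=np.array([-.4345,.09,.896]);x=np.array([.877,-.183,.444]);y=np.cross(nrm,x)
    Q=p[m]; c0=np.array([.494,.233,.1]);E=np.c_[(Q-c0)@x,(Q-c0)@y,(Q-c0)@nrm];E=E[np.abs(E[:,2])<.006]
    (c,s,a)=cv2.minAreaRect((E[:,:2]*1000).astype(np.float32));print(n,len(E),c,s,a,np.median(E[:,2]), c0+x*c[0]/1000+y*c[1]/1000)
H={}
for p in P.reshape(-1,3):
    if np.isfinite(p[0]) and .2<p[0]<.85 and -.5<p[1]<.4:
        k=(int(p[0]/.03),int((p[1]+.5)/.03)); H[k]=max(H.get(k,0),p[2])
for i in range(28,6,-1): print('%.2f'%(i*.03),' '.join('%3d'%(min(999,H.get((i,j),0)*1000)) for j in range(29,-1,-1)))
print('y cols from',29*.03-.5,'step -.03')
E
```

```text
top 1573 (-0.0421600341796875, 4.791351318359375) (113.80024719238281, 122.21394348144531) 89.58964538574219 -0.00014691002168311246 [0.49494012 0.23769706 0.09998408]
side 408 (-1.391357421875, 4.5951080322265625) (122.83658599853516, 122.17896270751953) 89.74334716796875 0.001519539067240087 [0.49371685 0.2377519  0.09938492]
0.84   3   3   4   5   5   2   5   4   3   3   3   3   4   4   4   3   4   5  12  16  14   4   2   2   2   6   3   3   3   3
0.81   4   5   6   6   6   4   5   7   3   6   3   4   5   3   4   5   4   5  13  14  17  13   4   5   3   6   5   6   5   3
0.78   4   4   4   4   3   6   4   4   4   6   5   5  54  89  89   3   5  16  14  19  17  15  15  12   3   4   4   3   4   5
0.75   4   4   5   6 102 103 102 101 102   5   5   4  60  89  87   3   4  15  15  17  17  40  15  17   5   4   5   4   3   6
0.72   6   5   4   0 103 103 104 104 103   3   4   8   5   4   5   8   5  12  15  16  15  42  15   5   2   4   3   2   5   4
0.69   4   5   4 102 103 103 104 104 103   4   4   4   4   4   4   4   5   5   5  15  15  14   6   6   4   3   4   4   3   4
0.66   5   6   4  14
[... 1306 characters left out ...]
   3   3   4   4   5   4   4   2   4   4   6   4
0.33   6   5   4   4 103 101  13   5   4   5   5   4   5   4   4   3   6   3   4   3   4   3   5   3   3   3   4   4   6   4
0.30   4   5   5 101 103 103 103 103  13   4   5   4   4   3   4   5   8   4   3   4   3   5   3   4   6   5   3   4   3   3
0.27   5   3  94 102 104 103 104 104  16   5   4   3   4   5   3   4   4   3   4   4   3   4   4   4   4   4   5   4   4   4
0.24   4   4  98 104 104 105 105 102   4   5   4   5   3   5   3   4   4   5   5   3   4   7   3   3   4   4   5   6   5   5
0.21   5   5  99 103 104 103 104 100   4   4   5 552 572 581 572   4   5   4   3   7   5   4   4   4   4   3   4 551 560 567
y cols from 0.37 step -.03
```

```bash
A='' ; python3 -m creep '[{"x":0.034,"y":0.028,"az":-3},{"x":0.034,"y":0.028,"az":-3},{"x":0.034,"y":0.028,"az":-3},{"x":0.034,"y":0.028,"az":-3},{"x":0.034,"y":0.028,"az":-3}]' 0.05 20
python3 -m creep '[{"x":0.034,"y":0.028,"az":-3},{"x":0.034,"y":0.028,"az":-3},{"x":0.034,"y":0.028,"az":-3},{"x":0.034,"y":0.028,"az":-3},{"x":0.034,"y":0.028,"az":-3}]'
python3 -m creep '[{"x":0.034,"y":0.028,"az":-3},{"x":0.037,"y":0.029,"az":-2},{"z":0},{"z":0}]'
python3 - <<'E'
from h import *
s=sense();print(s['time'],s['ee_pos'],R.from_quat(s['eef_rot']).as_matrix().round(4).tolist(),s['joint_pos'].round(3),s['wrist_force'].round(2))
img,P=cloud('wrist');save(img,'w1.png')
B=(np.abs(P[...,0]-.55)<.16)&(np.abs(P[...,1]+.22)<.15)
L=P[B&(np.abs(P[...,2]-.075)<.006)];print(len(L),np.median(L[:,2]),cv2.minAreaRect((L[:,:2]*1000).astype(np.float32)))
T=P[B&(P[...,2]>.090)&(P[...,2]<.11)];print(len(T),cv2.minAreaRect((T[:,:2]*1000).astype(np.float32)),np.percentile(T[:,2],95))
E
```

```text
0.1 [ 0.18518559 -0.57056665  0.30161362] [[0.9512, 0.3087, -0.0004], [0.3087, -0.9512, 0.0017], [0.0001, -0.0018, -1.0]] [-1.314  0.092  1.232  0.     1.82  -0.057] [0.53 0.36 0.57]
0 nan ((0.0, 0.0), (0.0, 0.0), 0.0)invalid input at $[0]: expected keys x, y, z, ax, ay, az
invalid input at $[0]: expected keys x, y, z, ax, ay, az
invalid input at $[0]: expected keys x, y, z, ax, ay, az
  return _methods._mean(a, axis=axis, dtype=dtype,
  ret = ret.dtype.type(ret / rcount)
Traceback (most recent call last):
IndexError: index -1 is out of bounds for axis 0 with size 0
```

View pics/w1.png

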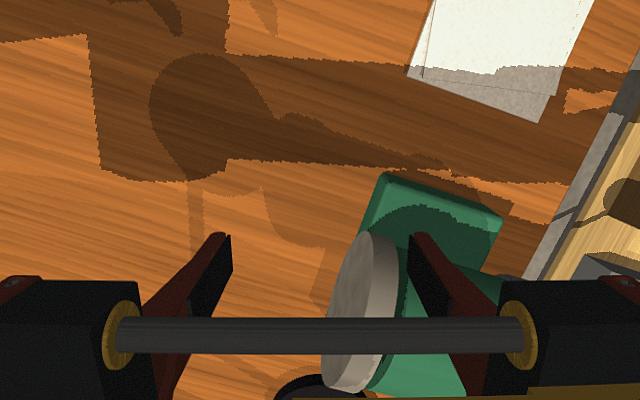

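The wrist picture shows the start place: fingers at (200,280) and (450,280), with a green fixture below. The moves were refused because every row needs all six keys.

```bash
python3 -m creep '[{"x":0.034,"y":0.028,"z":0,"ax":0,"ay":0,"az":-3},{"x":0.034,"y":0.028,"z":0,"ax":0,"ay":0,"az":-3},{"x":0.034,"y":0.028,"z":0,"ax":0,"ay":0,"az":-3},{"x":0.034,"y":0.028,"z":0,"ax":0,"ay":0,"az":-3},{"x":0.034,"y":0.028,"z":0,"ax":0,"ay":0,"az":-3}]' 0.05 20
python3 -m creep '[{"x":0.034,"y":0.028,"z":0,"ax":0,"ay":0,"az":-3},{"x":0.034,"y":0.028,"z":0,"ax":0,"ay":0,"az":-3},{"x":0.034,"y":0.028,"z":0,"ax":0,"ay":0,"az":-3},{"x":0.034,"y":0.028,"z":0,"ax":0,"ay":0,"az":-3},{"x":0.034,"y":0.028,"z":0,"ax":0,"ay":0,"az":-3}]'
python3 -m creep '[{"x":0.034,"y":0.028,"z":0,"ax":0,"ay":0,"az":-3},{"x":0.037,"y":0.029,"z":0,"ax":0,"ay":0,"az":-2},{"x":0,"y":0,"z":0,"ax":0,"ay":0,"az":0},{"x":0,"y":0,"z":0,"ax":0,"ay":0,"az":0}]'
cat > w.py <<'E'
from h import *
import sys
s=sense();print(s['time'],s['ee_pos'],R.from_quat(s['eef_rot']).as_matrix().round(4).tolist(),s['joint_pos'].round(3),s['wrist_force'].round(2))
img,P=cloud('wrist');save(img,sys.argv[1]);np.savez('w.npz',img=img,P=P)
B=(np.abs(P[...,0]-.55)<.16)&(np.abs(P[...,1]+.22)<.15)
L=P[B&(np.abs(P[...,2]-.075)<.006)];print(len(L),np.median(L[:,2]),cv2.minAreaRect((L[:,:2]*1000).astype(np.float32)))
T=P[B&(P[...,2]>.085)&(P[...,2]<.11)];print(len(T),cv2.minAreaRect((T[:,:2]*1000).astype(np.float32)),np.percentile(T[:,2],95))
E
python3 w.py w2.png
```

```text
time: 0.57
ee_pos: [0.3471, -0.4368, 0.3023]
eef_rot: [1.0, 0.024, -0.0, -0.0]
wrist_force: [0.6, -1.5, -0.2]
grip_width: 0.0578
grip_force: 0.0
time: 0.98
ee_pos: [0.5081, -0.3041, 0.3024]
eef_rot: [0.994, -0.106, -0.0, -0.0]
wrist_force: [0.9, -1.9, 0.7]
grip_width: 0.0498
grip_force: 0.0
time: 1.32
ee_pos: [0.573, -0.2518, 0.3013]
eef_rot: [0.989, -0.146, -0.001, -0.0]
wrist_force: [-0.0, -1.1, -1.0]
grip_width: 0.0501
grip_force: 0.0
1.3167 [ 0.57303713 -0.25184169  0.30127941] [[0.9574, -0.2887, -0.002], [-0.2887, -0.9574, 0.0009], [-0.0022, -0.0003, -1.0]] [-0.468  0.163  1.155 -0.     1.826  1.395] [-0.01 -1.05 -1.02]
18431 0.0752717738216317 ((549.0973510742188, -219.2513427734375), (126.63197326660156, 145.91758728027344), 73.37373352050781)
505 ((597.1461181640625, -233.7531280517578), (12.150520324707031, 23.610883712768555), 73.19047546386719) 0.10448666820128724
```

View pics/w2.png

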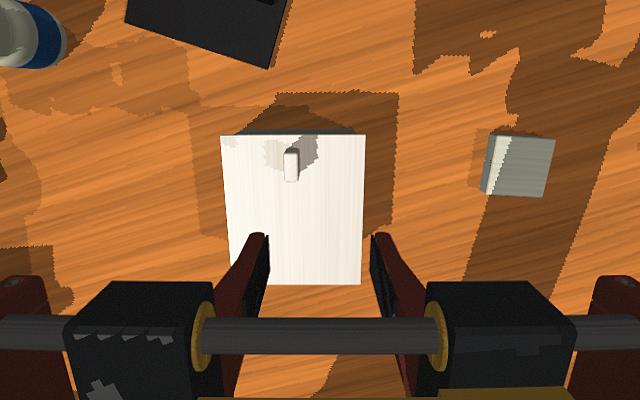

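The wrist view shows the grey lid with its tab at (291,164), the block at (518,165) and the black lid at the top, well clear. The lid centre is (0.549, -0.219) with a yaw of -16.7°, and the tab is at (0.597, -0.234). The tool yaw already matches.

```bash
python3 -m creep '[{"x":0.012,"y":0.009,"z":-0.02,"ax":0,"ay":0,"az":0},{"x":0.012,"y":0.009,"z":-0.03,"ax":0,"ay":0,"az":0},{"x":0,"y":0,"z":-0.03,"ax":0,"ay":0,"az":0},{"x":0,"y":0,"z":-0.02,"ax":0,"ay":0,"az":0},{"x":0,"y":0,"z":0,"ax":0,"ay":0,"az":0}]' 0.04
```

```text
time: 1.78
ee_pos: [0.593, -0.2364, 0.1964]
eef_rot: [0.989, -0.149, -0.005, -0.001]
wrist_force: [-0.9, 0.6, -1.2]
grip_width: 0.0401
grip_force: 0.0
```

```bash
python3 -m creep '[{"x":0.003,"y":0.002,"z":-0.012,"ax":0,"ay":0,"az":0},{"x":0.002,"y":0.001,"z":-0.012,"ax":0,"ay":0,"az":0},{"x":0,"y":0,"z":-0.012,"ax":0,"ay":0,"az":0},{"x":0,"y":0,"z":0,"ax":0,"ay":0,"az":0},{"x":0,"y":0,"z":0,"ax":0,"ay":0,"az":0}]'
python3 -c "
from h import *;s=sense();print(s['ee_pos'],R.from_quat(s['eef_rot']).as_matrix().round(4).tolist())"
```

```text
time: 2.2
ee_pos: [0.6005, -0.2327, 0.1661]
eef_rot: [0.989, -0.148, -0.001, -0.0]
wrist_force: [-0.6, -0.1, 0.5]
grip_width: 0.0396
grip_force: 0.0
[ 0.60052795 -0.23272496  0.16609776] [[0.9562, -0.2928, -0.001], [-0.2928, -0.9562, 0.0004], [-0.0011, -0.0001, -1.0]]
```

```bash
python3 -m creep '[{"x":-0.002,"y":0,"z":-0.005,"ax":0,"ay":0,"az":0},{"x":0,"y":0,"z":0,"ax":0,"ay":0,"az":0},{"x":0,"y":0,"z":0,"ax":0,"ay":0,"az":0}]'
python3 -m creep '[{"x":0,"y":0,"z":0,"ax":0,"ay":0,"az":0},{"x":0,"y":0,"z":0,"ax":0,"ay":0,"az":0},{"x":0,"y":0,"z":0,"ax":0,"ay":0,"az":0},{"x":0,"y":0,"z":0,"ax":0,"ay":0,"az":0},{"x":0,"y":0,"z":0,"ax":0,"ay":0,"az":0}]' 0 45
python3 - <<'E'
from h import *
s=sense();W=np.eye(4);Rw=R.from_quat(s['eef_rot']);p=s['ee_pos'];print(p,s['grip_width'],s['grip_force'])
yaw=np.radians(-16.7);u=np.array([np.cos(yaw),np.sin(yaw),0]);v=np.array([-np.sin(yaw),np.cos(yaw),0])
h=np.array([.5491,-.2193,.07])-.073*u
r=p-h
for t in range(0,19,3):
    Q=R.from_rotvec(-np.radians(t)*v);print(t,(Q.apply(r)-r).round(4),(-3*v).round(2))
E
```

```text
time: 2.45
ee_pos: [0.5988, -0.2327, 0.162]
eef_rot: [0.989, -0.148, 0.0, 0.0]
wrist_force: [-0.7, -0.1, 0.4]
grip_width: 0.04
grip_force: 0.0
time: 2.87
ee_pos: [0.5988, -0.2329, 0.1619]
eef_rot: [0.989, -0.148, 0.0, 0.0]
wrist_force: [-0.0, -1.1, 0.5]
grip_width: 0.0115
grip_force: 45.0
[ 0.59881993 -0.23286887  0.16187831] 0.011531292108596021 44.982333183288574
0 [0. 0. 0.] [-0.86 -2.87 -0.  ]
3 [-0.0048  0.0014  0.0064] [-0.86 -2.87 -0.  ]
6 [-0.0099  0.003   0.0125] [-0.86 -2.87 -0.  ]
9 [-0.0152  0.0046  0.0183] [-0.86 -2.87 -0.  ]
12 [-0.0209  0.0063  0.0239] [-0.86 -2.87 -0.  ]
15 [-0.0268  0.0081  0.0291] [-0.86 -2.87 -0.  ]
18 [-0.033   0.0099  0.034 ] [-0.86 -2.87 -0.  ]
```

```bash
python3 -m creep '[{"x":-0.005,"y":0.0014,"z":0.0064,"ax":-0.86,"ay":-2.87,"az":0},{"x":-0.005,"y":0.0016,"z":0.0061,"ax":-0.86,"ay":-2.87,"az":0},{"x":-0.0053,"y":0.0016,"z":0.0058,"ax":-0.86,"ay":-2.87,"az":0},{"x":-0.0057,"y":0.0017,"z":0.0056,"ax":-0.86,"ay":-2.87,"az":0},{"x":-0.006,"y":0.0018,"z":0.0052,"ax":-0.86,"ay":-2.87,"az":0}]'
python3 -m creep '[{"x":0,"y":0,"z":0,"ax":0,"ay":0,"az":0},{"x":0,"y":0,"z":0,"ax":0,"ay":0,"az":0},{"x":0,"y":0,"z":0,"ax":0,"ay":0,"az":0},{"x":0,"y":0,"z":0,"ax":0,"ay":0,"az":0}]'
python3 - <<'E'
from h import *
s=sense();print(s['ee_pos'],R.from_quat(s['eef_rot']).as_matrix().round(3).tolist())
img,P=cloud('wrist');np.savez('w.npz',img=img,P=P)
D=np.linalg.norm(P-np.array([.54,-.217,.09]),axis=-1)
Q=P[(D<.12)&(P[...,2]>.062)&(P[...,2]<.13)]
rng=np.random.default_rng(0);best=None
for _ in range(400):
    a,b,c=Q[rng.choice(len(Q),3)];n=np.cross(b-a,c-a);l=np.linalg.norm(n)
    if l<1e-5: continue
    n/=l;k=np.abs((Q-a)@n)<.002
    if best is None or k.sum()>best.sum(): best=k
I=Q[best];m=I.mean(0);n=np.linalg.svd(I-m,full_matrices=False)[2][2];n*=np.sign(n[2]);print(len(Q),len(I),n,np.degrees(np.arccos(n[2])))
yaw=np.radians(-16.7);u=np.array([np.cos(yaw),np.sin(yaw),0]);k=I@u;print('heel edge', I[np.argsort(k)[:40]].mean(0), 'expected',np.array([.5491,-.2193,.07])-.073*u)
E
```

```text
time: 3.28
ee_pos: [0.5714, -0.2245, 0.1906]
eef_rot: [0.98, -0.147, 0.13, 0.019]
wrist_force: [-0.8, -1.2, -2.1]
grip_width: 0.0119
grip_force: 45.0
time: 3.62
ee_pos: [0.572, -0.2246, 0.1901]
eef_rot: [0.981, -0.147, 0.128, 0.018]
wrist_force: [-0.3, 0.6, -1.6]
grip_width: 0.0113
grip_force: 45.0
[ 0.57202592 -0.22463858  0.19011013] [[0.924, -0.292, 0.246], [-0.283, -0.956, -0.074], [0.257, -0.002, -0.966]]
19544 16827 [-0.24472937  0.07223895  0.96689662] 14.783565796861566
heel edge [ 0.5022302  -0.20202712  0.08091016] expected [ 0.47917896 -0.19832268  0.07      ]
```

Tipped to 14.8° and held for more than 0.1 s. Now I lift, level the lid and carry it to the free bench in the middle.

```bash
python3 -m creep '[{"x":0,"y":0,"z":0.015,"ax":0,"ay":0,"az":0},{"x":0,"y":0,"z":0.015,"ax":0,"ay":0,"az":0},{"x":0,"y":0,"z":0.01,"ax":0.86,"ay":2.87,"az":0},{"x":0,"y":0,"z":0,"ax":0.86,"ay":2.87,"az":0},{"x":0,"y":0,"z":0,"ax":0.86,"ay":2.87,"az":0}]'
python3 -m creep '[{"x":-0.005,"y":0.015,"z":0,"ax":0.86,"ay":2.87,"az":0},{"x":-0.007,"y":0.03,"z":0,"ax":0.86,"ay":2.87,"az":0},{"x":-0.007,"y":0.033,"z":0,"ax":0,"ay":0,"az":0},{"x":-0.007,"y":0.033,"z":0,"ax":0,"ay":0,"az":0},{"x":-0.007,"y":0.033,"z":0,"ax":0,"ay":0,"az":0}]'
python3 -m creep '[{"x":-0.007,"y":0.033,"z":0,"ax":0,"ay":0,"az":0},{"x":-0.007,"y":0.03,"z":-0.02,"ax":0,"ay":0,"az":0},{"x":-0.005,"y":0.024,"z":-0.03,"ax":0,"ay":0,"az":0},{"x":0,"y":0,"z":-0.03,"ax":0,"ay":0,"az":0},{"x":0,"y":0,"z":0,"ax":0,"ay":0,"az":0}]'
python3 -c "
from h import *;s=sense();print(s['ee_pos'],R.from_quat(s['eef_rot']).as_matrix().round(4).tolist(),s['wrist_force'])"
```

```text
time: 4.08
ee_pos: [0.5725, -0.2247, 0.2318]
eef_rot: [0.988, -0.148, 0.051, 0.007]
wrist_force: [-0.0, 1.4, -1.5]
grip_width: 0.0113
grip_force: 45.0
time: 4.5
ee_pos: [0.539, -0.0793, 0.23]
eef_rot: [0.989, -0.148, -0.001, -0.0]
wrist_force: [0.6, -0.4, -1.3]
grip_width: 0.0118
grip_force: 45.0
time: 4.92
ee_pos: [0.5171, 0.0082, 0.1438]
eef_rot: [0.989, -0.147, -0.006, 0.0]
wrist_force: [-0.3, -0.5, -3.5]
grip_width: 0.0119
grip_force: 45.0
[0.51714109 0.00815737 0.14379856] [[0.957, -0.29, -0.0111], [-0.29, -0.957, 0.0007], [-0.0109, 0.0025, -0.9999]] [-0.33570508 -0.46265645 -3.49350577]
```

```bash
python3 -m creep '[{"x":0,"y":0,"z":-0.012,"ax":0,"ay":0,"az":0},{"x":0,"y":0,"z":-0.012,"ax":0,"ay":0,"az":0},{"x":0,"y":0,"z":-0.01,"ax":0,"ay":0,"az":0},{"x":0,"y":0,"z":0,"ax":0,"ay":0,"az":0},{"x":0,"y":0,"z":0,"ax":0,"ay":0,"az":0}]'
python3 - <<'E'
from h import *
s=sense();p=s['ee_pos'];print(p,R.from_quat(s['eef_rot']).as_matrix().round(4).tolist(),s['wrist_force'])
img,P=cloud('wrist')
Q=P[(np.linalg.norm(P[...,:2]-[.467,.02],axis=-1)<.07)&(P[...,2]<.04)&(P[...,2]>.008)]
m=np.median(Q,0);Q=Q[np.abs(Q[:,2]-m[2])<.006];m=Q.mean(0);n=np.linalg.svd(Q-m,full_matrices=False)[2][2];n*=np.sign(n[2])
print(len(Q),m,n,np.degrees(np.arccos(n[2])))
E
```

```text
time: 5.33
ee_pos: [0.5199, 0.0059, 0.1167]
eef_rot: [0.989, -0.149, -0.0, -0.0]
wrist_force: [-0.1, -0.1, -2.2]
grip_width: 0.0122
grip_force: 45.0
[0.51992807 0.00587219 0.11666571] [[0.9559, -0.2938, -0.0005], [-0.2938, -0.9559, 0.0001], [-0.0005, 0.0001, -1.0]] [-0.07561315 -0.08456597 -2.17866872]
9037 [0.49711921 0.01038797 0.03009758] [-5.31794889e-04 -1.52764060e-03  9.99998692e-01] 0.09267924681328328
```

```bash
python3 -m creep '[{"x":0,"y":0,"z":-0.006,"ax":0,"ay":0,"az":0},{"x":0,"y":0,"z":-0.006,"ax":0,"ay":0,"az":0},{"x":0,"y":0,"z":-0.004,"ax":0,"ay":0,"az":0},{"x":0,"y":0,"z":0,"ax":0,"ay":0,"az":0},{"x":0,"y":0,"z":0,"ax":0,"ay":0,"az":0}]'
python3 -m creep '[{"x":0,"y":0,"z":-0.002,"ax":0,"ay":0,"az":0},{"x":0,"y":0,"z":-0.001,"ax":0,"ay":0,"az":0},{"x":0,"y":0,"z":0,"ax":0,"ay":0,"az":0},{"x":0,"y":0,"z":0,"ax":0,"ay":0,"az":0}]'
```

```text
time: 5.8
ee_pos: [0.5195, 0.0065, 0.1002]
eef_rot: [0.989, -0.148, -0.0, 0.0]
wrist_force: [0.4, 0.4, -1.7]
grip_width: 0.012
grip_force: 45.0
time: 6.13
ee_pos: [0.5199, 0.0065, 0.0979]
eef_rot: [0.989, -0.148, 0.0, -0.0]
wrist_force: [0.3, 0.1, -2.0]
grip_width: 0.0118
grip_force: 45.0
```

```bash
python3 -m creep '[{"x":0,"y":0,"z":-0.0008,"ax":0,"ay":0,"az":0},{"x":0,"y":0,"z":0,"ax":0,"ay":0,"az":0},{"x":0,"y":0,"z":0,"ax":0,"ay":0,"az":0}]'
python3 -m creep '[{"x":0,"y":0,"z":0,"ax":0,"ay":0,"az":0},{"x":0,"y":0,"z":0,"ax":0,"ay":0,"az":0},{"x":0,"y":0,"z":0,"ax":0,"ay":0,"az":0},{"x":0,"y":0,"z":0,"ax":0,"ay":0,"az":0},{"x":0,"y":0,"z":0,"ax":0,"ay":0,"az":0}]' 0.044
python3 -m creep '[{"x":0,"y":0,"z":0.03,"ax":0,"ay":0,"az":0},{"x":0,"y":0,"z":0.04,"ax":0,"ay":0,"az":0},{"x":0,"y":0,"z":0.04,"ax":0,"ay":0,"az":0},{"x":0,"y":-0.03,"z":0.04,"ax":0,"ay":0,"az":0},{"x":0,"y":-0.04,"z":0.04,"ax":0,"ay":0,"az":0}]'
python3 - <<'E'
from h import *
img,P=cloud('top');save(img,'t2.png')
yaw=np.radians(-16.7);u=np.array([np.cos(yaw),np.sin(yaw)]);v=np.array([-u[1],u[0]])
d=P[...,:2]-[.5491,-.2193];a,b=d@u,d@v
I=(np.abs(a)<.06)&(np.abs(b)<.05)&(P[...,2]>.012)
for lo,hi in((.012,.03),(.04,.08)):
    Q=P[I&(P[...,2]>lo)&(P[...,2]<hi)]
    print(lo,len(Q))
    if len(Q)>4:print(cv2.minAreaRect((Q[:,:2]*1000).astype(np.float32)),np.median(Q,0))
Q=P[(np.linalg.norm(P[...,:2]-[.469,.02],axis=-1)<.05)&(P[...,2]<.03)];print('lid',np.median(Q[:,2]))
E
```

```text
time: 6.38
ee_pos: [0.5199, 0.0065, 0.0978]
eef_rot: [0.989, -0.148, 0.0, -0.0]
wrist_force: [-3.5, 0.2, 6.2]
grip_width: 0.0117
grip_force: 45.0
time: 6.8
ee_pos: [0.5198, 0.0064, 0.0967]
eef_rot: [0.989, -0.148, -0.0, -0.0]
wrist_force: [0.3, -1.1, -0.2]
grip_width: 0.0415
grip_force: 0.0
time: 7.22
ee_pos: [0.5199, -0.0473, 0.2727]
eef_rot: [0.989, -0.146, 0.001, -0.0]
wrist_force: [1.1, -0.3, 0.8]
grip_width: 0.0436
grip_force: 0.0
0.012 95
((546.3579711914062, -225.19093322753906), (41.01394271850586, 42.60592269897461), 73.40110778808594) [ 0.54310676 -0.22113094  0.01373306]
0.04 29
((546.790771484375, -225.0355987548828), (11.45638656616211, 13.464001655578613), 76.95317077636719) [ 0.54641356 -0.22312157  0.06231915]
lid 0.010557982084285378
```

```bash
python3 -m creep '[{"x":0,"y":-0.04,"z":0,"ax":0,"ay":0,"az":0},{"x":0,"y":-0.04,"z":0,"ax":0,"ay":0,"az":0},{"x":0,"y":-0.04,"z":0,"ax":0,"ay":0,"az":0},{"x":0,"y":-0.03,"z":0,"ax":0,"ay":0,"az":0},{"x":0,"y":0,"z":0,"ax":0,"ay":0,"az":0}]'
python3 -m creep '[{"x":0,"y":0,"z":0,"ax":0,"ay":0,"az":0},{"x":0,"y":0,"z":0,"ax":0,"ay":0,"az":0}]'
python3 - <<'E'
from h import *
s=sense();print(s['ee_pos'],R.from_quat(s['eef_rot']).as_matrix().round(4).tolist())
img,P=cloud('wrist');save(img,'w3.png')
yaw=np.radians(-16.7);u=np.array([np.cos(yaw),np.sin(yaw)]);v=np.array([-u[1],u[0]])
d=P[...,:2]-[.5491,-.2193];a,b=d@u,d@v
I=(np.abs(a)<.055)&(np.abs(b)<.045)
for lo,hi in((.009,.018),(.055,.07)):
    Q=P[I&(P[...,2]>lo)&(P[...,2]<hi)]
    print(lo,len(Q))
    if len(Q)>4:print(cv2.minAreaRect((Q[:,:2]*1000).astype(np.float32)),np.median(Q,0))
E
```

```text
time: 7.68
ee_pos: [0.5191, -0.2029, 0.2686]
eef_rot: [0.989, -0.151, -0.001, 0.001]
wrist_force: [-0.8, -0.2, -0.8]
grip_width: 0.0441
grip_force: 0.0
time: 7.85
ee_pos: [0.5198, -0.1977, 0.2693]
eef_rot: [0.989, -0.148, -0.0, -0.0]
wrist_force: [-0.4, -0.0, 0.1]
grip_width: 0.044
grip_force: 0.0
[ 0.51978481 -0.1976524   0.2693126 ] [[0.9561, -0.2931, -0.0004], [-0.2931, -0.9561, 0.0008], [-0.0007, -0.0007, -1.0]]
0.009 1747
((546.0972900390625, -226.11868286132812), (44.14070510864258, 43.79999923706055), 72.83309936523438) [ 0.55041668 -0.22522104  0.01332062]
0.055 335
((546.294921875, -225.8563995361328), (13.80735969543457, 13.881072998046875), 72.7892837524414) [ 0.54688574 -0.22586498  0.06509295]
```

View pics/w3.png

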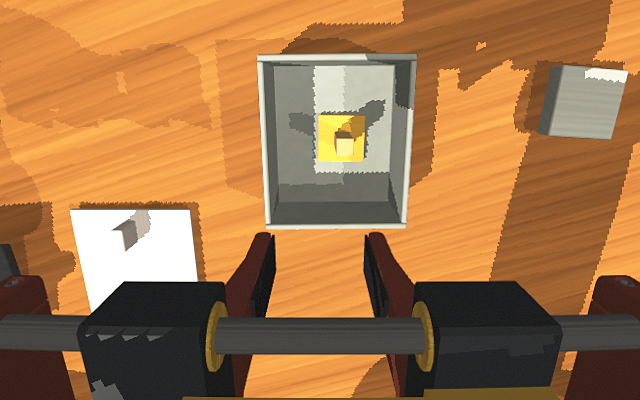

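The wrist view shows the open box, with the brass foot at (342,138) and the stem top at (344,145). The holder is at (0.546, -0.226) with a yaw of -17.2°. The lid lies flat at (135,255).

```bash
python3 -m creep '[{"x":0.012,"y":-0.013,"z":-0.01,"ax":0,"ay":0,"az":0},{"x":0.014,"y":-0.015,"z":-0.03,"ax":0,"ay":0,"az":0},{"x":0,"y":0,"z":-0.03,"ax":0,"ay":0,"az":0},{"x":0,"y":0,"z":-0.02,"ax":0,"ay":0,"az":0},{"x":0,"y":0,"z":0,"ax":0,"ay":0,"az":0}]'
python3 -m creep '[{"x":0,"y":0,"z":0,"ax":0,"ay":0,"az":0},{"x":0,"y":0,"z":0,"ax":0,"ay":0,"az":0},{"x":0,"y":0,"z":0,"ax":0,"ay":0,"az":0}]'
python3 -c "
from h import *;s=sense();print(s['ee_pos'],R.from_quat(s['eef_rot']).as_matrix().round(4).tolist())"
```

```text
time: 8.32
ee_pos: [0.5444, -0.2237, 0.1737]
eef_rot: [0.989, -0.147, -0.004, -0.002]
wrist_force: [0.5, 0.8, -0.1]
grip_width: 0.0438
grip_force: 0.0
time: 8.57
ee_pos: [0.5467, -0.2257, 0.1826]
eef_rot: [0.989, -0.148, 0.002, 0.001]
wrist_force: [-0.3, -0.3, -0.7]
grip_width: 0.0438
grip_force: 0.0
[ 0.5467036  -0.22572972  0.18260939] [[0.9565, -0.2918, 0.0039], [-0.2918, -0.9565, -0.0018], [0.0042, 0.0006, -1.0]]
```

```bash
python3 -m creep '[{"x":0,"y":0,"z":-0.018,"ax":0,"ay":0,"az":0},{"x":0,"y":0,"z":-0.02,"ax":0,"ay":0,"az":0},{"x":0,"y":0,"z":-0.02,"ax":0,"ay":0,"az":0},{"x":0,"y":0,"z":-0.012,"ax":0,"ay":0,"az":0},{"x":0,"y":0,"z":0,"ax":0,"ay":0,"az":0}]'
python3 -m creep '[{"x":0,"y":0,"z":0,"ax":0,"ay":0,"az":0},{"x":0,"y":0,"z":0,"ax":0,"ay":0,"az":0},{"x":0,"y":0,"z":0,"ax":0,"ay":0,"az":0}]'
python3 -c "
from h import *;s=sense();print(s['ee_pos'],R.from_quat(s['eef_rot']).as_matrix().round(4).tolist())"
```

```text
time: 8.98
ee_pos: [0.5451, -0.2255, 0.1079]
eef_rot: [0.989, -0.148, -0.001, -0.0]
wrist_force: [-0.1, -0.4, 0.2]
grip_width: 0.0438
grip_force: 0.0
time: 9.23
ee_pos: [0.5466, -0.2264, 0.1119]
eef_rot: [0.989, -0.148, 0.002, 0.0]
wrist_force: [0.8, -0.6, 0.1]
grip_width: 0.0442
grip_force: 0.0
[ 0.54660901 -0.22639015  0.11186932] [[0.9562, -0.2927, 0.0029], [-0.2927, -0.9562, -0.0014], [0.0032, 0.0005, -1.0]]
```

```bash
python3 -m creep '[{"x":0,"y":0,"z":-0.001,"ax":0,"ay":0,"az":0},{"x":0,"y":0,"z":0,"ax":0,"ay":0,"az":0},{"x":0,"y":0,"z":0,"ax":0,"ay":0,"az":0},{"x":0,"y":0,"z":0,"ax":0,"ay":0,"az":0},{"x":0,"y":0,"z":0,"ax":0,"ay":0,"az":0}]' 0 25
python3 -c "
from h import *;s=sense();print(s['ee_pos'],R.from_quat(s['eef_rot']).as_matrix().round(4).tolist(),s['grip_width'])"
python3 -m creep '[{"x":0,"y":0,"z":0.02,"ax":0,"ay":0,"az":0},{"x":0,"y":0,"z":0.035,"ax":0,"ay":0,"az":0},{"x":0,"y":0,"z":0.035,"ax":0,"ay":0,"az":0},{"x":0,"y":0,"z":0.035,"ax":0,"ay":0,"az":0},{"x":0,"y":0,"z":0.035,"ax":0,"ay":0,"az":0}]'
python3 -m creep '[{"x":0,"y":0,"z":0.02,"ax":0,"ay":0,"az":0},{"x":0,"y":0,"z":0,"ax":0,"ay":0,"az":0},{"x":0,"y":0,"z":0,"ax":0,"ay":0,"az":0},{"x":0,"y":0,"z":0,"ax":0,"ay":0,"az":0}]'
```

```text
time: 9.65
ee_pos: [0.5458, -0.2261, 0.1088]
eef_rot: [0.989, -0.148, 0.0, 0.0]
wrist_force: [0.0, 0.1, 0.2]
grip_width: 0.014
grip_force: 0.2
[ 0.54581811 -0.22609398  0.10884144] [[0.9562, -0.2928, 0.0001], [-0.2928, -0.9562, -0.0002], [0.0002, 0.0002, -1.0]] 0.01401311748427212
time: 10.07
ee_pos: [0.5454, -0.2258, 0.2697]
eef_rot: [0.989, -0.148, -0.001, -0.0]
wrist_force: [1.2, -1.0, -2.2]
grip_width: 0.0136
grip_force: 25.0
time: 10.4
ee_pos: [0.5454, -0.2259, 0.286]
eef_rot: [0.989, -0.148, -0.002, -0.001]
wrist_force: [-1.1, 0.2, -2.0]
grip_width: 0.014
grip_force: 25.0
```

```bash
python3 -m creep '[{"x":-0.005,"y":0.02,"z":0,"ax":0,"ay":0,"az":0},{"x":-0.011,"y":0.036,"z":0,"ax":0,"ay":0,"az":0},{"x":-0.011,"y":0.036,"z":0,"ax":0,"ay":0,"az":0},{"x":-0.011,"y":0.036,"z":0,"ax":0,"ay":0,"az":0},{"x":-0.011,"y":0.036,"z":0,"ax":0,"ay":0,"az":0}]'
python3 -m creep '[{"x":-0.011,"y":0.036,"z":0,"ax":0,"ay":0,"az":1},{"x":-0.011,"y":0.036,"z":0,"ax":0,"ay":0,"az":1},{"x":-0.011,"y":0.036,"z":0,"ax":0,"ay":0,"az":1},{"x":-0.011,"y":0.036,"z":0,"ax":0,"ay":0,"az":1},{"x":-0.011,"y":0.036,"z":0,"ax":0,"ay":0,"az":1.3}]'
python3 -m creep '[{"x":-0.01,"y":0.036,"z":0,"ax":0,"ay":0,"az":0},{"x":-0.005,"y":0.025,"z":0,"ax":0,"ay":0,"az":0},{"x":0,"y":0,"z":0,"ax":0,"ay":0,"az":0},{"x":0,"y":0,"z":0,"ax":0,"ay":0,"az":0},{"x":0,"y":0,"z":0,"ax":0,"ay":0,"az":0}]'
cat > pl.py <<'E'
from h import *
import sys
s=sense();T=R.from_quat(s['eef_rot']).as_matrix();p=s['ee_pos'];print(p,T.round(4).tolist())
img,P=cloud('wrist');save(img,sys.argv[1])
D=np.linalg.norm(P-[.494,.234,.1],axis=-1);nn=np.array([-.4345,.09,.896])
g=(img.max(-1).astype(int)-img.min(-1)<40)&(img.max(-1)>120)
M=(D<.1)&(np.abs((P-[.494,.234,.1])@nn)<.008)
Q=P[M&(D<.045)]
for _ in range(4):
    m=Q.mean(0);n=np.linalg.svd(Q-m,full_matrices=False)[2][2];n*=np.sign(n[2]);Q=Q[np.abs((Q-m)@n)<.003]
y=np.cross([0,0,1],-n*[1,1,0]);y/=np.linalg.norm(y);x=np.cross(y,n)
Q=P[M&g&(np.abs((P-m)@n)<.004)];c,w,a=cv2.minAreaRect((np.c_[(Q-m)@x,(Q-m)@y]*1000).astype(np.float32))
print('n',n,'tilt',np.degrees(np.arccos(n[2])),'yaw',np.degrees(np.arctan2(x[1],x[0])),'ctr',m+x*c[0]/1e3+y*c[1]/1e3,w,a,len(Q))
E
python3 pl.py w4.png
```

```text
time: 10.82
ee_pos: [0.4954, -0.0606, 0.2851]
eef_rot: [0.989, -0.148, -0.003, -0.0]
wrist_force: [1.1, 0.0, -2.5]
grip_width: 0.014
grip_force: 25.0
time: 11.23
ee_pos: [0.4403, 0.1194, 0.2855]
eef_rot: [0.995, -0.102, -0.002, 0.001]
wrist_force: [1.2, 0.1, -1.1]
grip_width: 0.0139
grip_force: 25.0
time: 11.65
ee_pos: [0.4266, 0.1785, 0.2866]
eef_rot: [0.995, -0.102, -0.001, 0.001]
wrist_force: [-0.6, 0.2, -1.7]
grip_width: 0.0138
grip_force: 25.0
[0.42659496 0.17848727 0.28663896] [[0.9792, -0.203, -0.0031], [-0.203, -0.9792, -0.0017], [-0.0027, 0.0023, -1.0]]
n [-0.43317763  0.09241201  0.89655851] tilt 26.290677612894555 yaw -12.042674291508138 ctr [0.49439176 0.23617518 0.10049878] (120.2516098022461, 125.34003448486328) 0.06877753883600235 21351
```

View pics/w4.png

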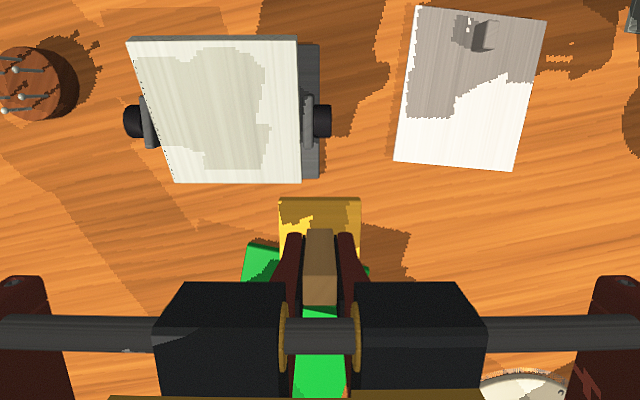

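Wrist view: the plate is at about (222,110), the foot is held square at (320,225), the burr stand is at (35,85) and the lid is at (470,90). Plate tilt is 26.3° and yaw -12°. I tilt the tool to match and hover along the normal.

```bash
python3 -m creep '[{"x":0,"y":0.01,"z":0,"ax":-1.1,"ay":-5.15,"az":0},{"x":0.001,"y":0.015,"z":0,"ax":-1.1,"ay":-5.15,"az":0},{"x":0.001,"y":0.015,"z":0,"ax":-1.1,"ay":-5.15,"az":0},{"x":0.001,"y":0.015,"z":0,"ax":-1.1,"ay":-5.15,"az":0},{"x":0.002,"y":0.015,"z":0,"ax":-1.1,"ay":-5.15,"az":0}]'
python3 -m creep '[{"x":0,"y":0,"z":-0.015,"ax":0,"ay":0,"az":0},{"x":0,"y":0,"z":-0.02,"ax":0,"ay":0,"az":0},{"x":0,"y":0,"z":-0.01,"ax":0,"ay":0,"az":0},{"x":0,"y":0,"z":0,"ax":0,"ay":0,"az":0},{"x":0,"y":0,"z":0,"ax":0,"ay":0,"az":0}]'
cat > st.py <<'E'
from h import *
s=sense();T=R.from_quat(s['eef_rot']).as_matrix();p=s['ee_pos'];n=np.array([-.4335,.0924,.8964]);n/=np.linalg.norm(n);c=np.array([.4945,.235,.1002])
y=np.cross([0,0,1],-n*[1,1,0]);y/=np.linalg.norm(y);x=np.cross(y,n);d=p+T[:,2]*.1038-c
print('t',s['time'],p,'w',s['grip_width'],s['grip_force'],'\nfoot in plate x,y,z mm',np.round([d@x*1e3,d@y*1e3,d@n*1e3],1),'F x,y,n',np.round([s['wrist_force']@v for v in(x,y,n)],2))
print('turn needed (deg, world)',np.degrees(np.cross(T[:,2],-n)).round(2),'n',n.round(3),'x',x.round(3),'y',y.round(3))
E
python3 st.py
```

```text
time: 12.12
ee_pos: [0.4324, 0.2481, 0.2888]
eef_rot: [0.968, -0.101, 0.229, 0.025]
wrist_force: [-0.1, -0.6, -2.1]
grip_width: 0.0139
grip_force: 25.0
time: 12.53
ee_pos: [0.4321, 0.2479, 0.243]
eef_rot: [0.969, -0.1, 0.226, 0.025]
wrist_force: [0.6, 0.1, -0.9]
grip_width: 0.0141
grip_force: 25.0
t 12.5333 [0.43211653 0.24790161 0.24303696] w 0.014139991881400131 24.999722242355347 
foot in plate x,y,z mm [ 6.1 -0.6 52.5] F x,y,n [ 0.14  0.2  -1.09]
turn needed (deg, world) [ 0.11 -0.07  0.06] n [-0.434  0.092  0.896] x [ 0.877 -0.187  0.443] y [ 0.208  0.978 -0.   ]
```

```bash
python3 -m creep '[{"x":0.004,"y":-0.001,"z":-0.011,"ax":0.05,"ay":0,"az":0},{"x":0.004,"y":-0.001,"z":-0.012,"ax":0.05,"ay":0,"az":0},{"x":0.004,"y":-0.001,"z":-0.012,"ax":0,"ay":0,"az":0},{"x":0.002,"y":0,"z":-0.006,"ax":0,"ay":0,"az":0},{"x":0,"y":0,"z":0,"ax":0,"ay":0,"az":0}]'
python3 -m creep '[{"x":0,"y":0,"z":0,"ax":0,"ay":0,"az":0},{"x":0,"y":0,"z":0,"ax":0,"ay":0,"az":0}]'
python3 st.py
python3 - <<'E'
from h import *
img,P=cloud('side');save(cv2.resize(img[110:210,240:360],(720,600),interpolation=2),'s2.png')
E
```

```text
time: 12.95
ee_pos: [0.4458, 0.2453, 0.2005]
eef_rot: [0.969, -0.1, 0.225, 0.025]
wrist_force: [-0.4, 0.8, -2.7]
grip_width: 0.0138
grip_force: 25.0
time: 13.12
ee_pos: [0.446, 0.2461, 0.2034]
eef_rot: [0.969, -0.1, 0.227, 0.023]
wrist_force: [-0.3, 0.0, -0.2]
grip_width: 0.0137
grip_force: 25.0
t 13.1167 [0.44602967 0.24608387 0.20344006] w 0.013650289837943287 24.99992072582245 
foot in plate x,y,z mm [ 1.3  0.9 10.8] F x,y,n [-0.31 -0.04 -0.03]
turn needed (deg, world) [-0.09  0.06 -0.05] n [-0.434  0.092  0.896] x [ 0.877 -0.187  0.443] y [ 0.208  0.978 -0.   ]
```

View pics/s2.png

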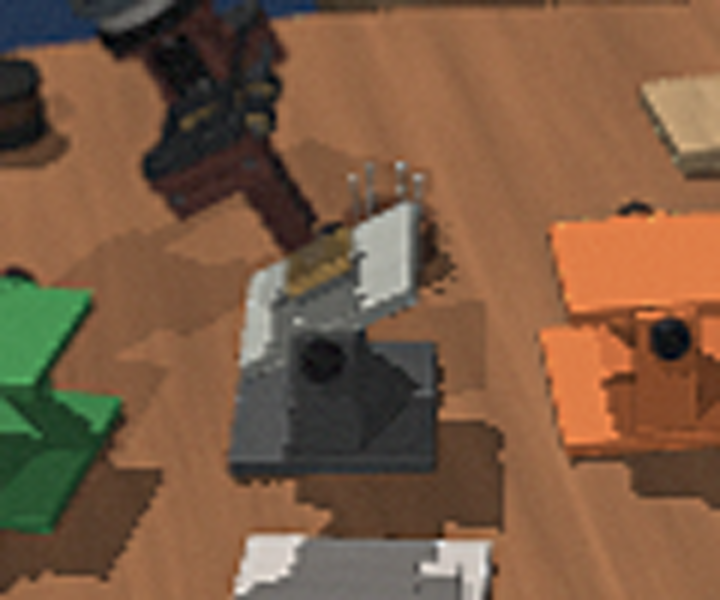

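The side crop shows the foot at about (320,262), parallel to the slope and near the middle of the plate. Now I approach along the normal, watching the force.

```bash
python3 -m creep '[{"x":0.0009,"y":-0.0002,"z":-0.0018,"ax":0,"ay":0,"az":0},{"x":0.0009,"y":-0.0002,"z":-0.0018,"ax":0,"ay":0,"az":0},{"x":0.0009,"y":-0.0002,"z":-0.0018,"ax":0,"ay":0,"az":0},{"x":0,"y":0,"z":0,"ax":0,"ay":0,"az":0},{"x":0,"y":0,"z":0,"ax":0,"ay":0,"az":0}]' - 12; python3 st.py
python3 -m creep '[{"x":0.0009,"y":-0.0002,"z":-0.0018,"ax":0,"ay":0,"az":0},{"x":0,"y":0,"z":0,"ax":0,"ay":0,"az":0},{"x":0,"y":0,"z":0,"ax":0,"ay":0,"az":0},{"x":0,"y":0,"z":0,"ax":0,"ay":0,"az":0}]'; python3 st.py
```

```text
time: 13.58
ee_pos: [0.4484, 0.2453, 0.1971]
eef_rot: [0.969, -0.1, 0.226, 0.024]
wrist_force: [0.5, 0.7, -1.5]
grip_width: 0.0138
grip_force: 12.0
t 13.5833 [0.44844106 0.24534889 0.19709837] w 0.013750046785536096 11.999922394752502 
foot in plate x,y,z mm [0.6 0.6 4. ] F x,y,n [-0.34  0.82 -1.51]
turn needed (deg, world) [-0.06 -0.01 -0.03] n [-0.434  0.092  0.896] x [ 0.877 -0.187  0.443] y [ 0.208  0.978 -0.   ]
time: 13.92
ee_pos: [0.4494, 0.2452, 0.1955]
eef_rot: [0.969, -0.1, 0.226, 0.024]
wrist_force: [-0.4, 0.2, -1.6]
grip_width: 0.0139
grip_force: 12.0
t 13.9167 [0.44940956 0.24516879 0.19551795] w 0.013947293713123537 11.999975144863129 
foot in plate x,y,z mm [0.8 0.7 2.1] F x,y,n [-1.05  0.07 -1.22]
turn needed (deg, world) [-0.06  0.01 -0.03] n [-0.434  0.092  0.896] x [ 0.877 -0.187  0.443] y [ 0.208  0.978 -0.   ]
```

```bash
python3 -m creep '[{"x":0.0005,"y":-0.0001,"z":-0.0009,"ax":0,"ay":0,"az":0},{"x":0,"y":0,"z":0,"ax":0,"ay":0,"az":0},{"x":0,"y":0,"z":0,"ax":0,"ay":0,"az":0}]' - 6; python3 st.py | head -2
python3 -m creep '[{"x":0.0005,"y":-0.0001,"z":-0.0009,"ax":0,"ay":0,"az":0},{"x":0,"y":0,"z":0,"ax":0,"ay":0,"az":0},{"x":0,"y":0,"z":0,"ax":0,"ay":0,"az":0}]'; python3 st.py | head -2
```

```text
time: 14.17
ee_pos: [0.4499, 0.2451, 0.1946]
eef_rot: [0.969, -0.1, 0.226, 0.024]
wrist_force: [-0.1, 0.2, -2.4]
grip_width: 0.0138
grip_force: 6.0
t 14.1667 [0.44988725 0.24509139 0.19456001] w 0.013771813696652665 5.999865308403969 
foot in plate x,y,z mm [0.8 0.7 1.1] F x,y,n [-1.24  0.2  -2.11]
time: 14.42
ee_pos: [0.4505, 0.245, 0.1938]
eef_rot: [0.969, -0.1, 0.226, 0.024]
wrist_force: [-1.2, 0.5, -1.3]
grip_width: 0.0139
grip_force: 6.0
t 14.4167 [0.45046129 0.24500605 0.19382172] w 0.01390449772563973 5.999908223748207 
foot in plate x,y,z mm [1.  0.8 0.1] F x,y,n [-1.77  0.25 -0.62]
```

```bash
python3 -m creep '[{"x":0.0003,"y":0,"z":-0.0005,"ax":0,"ay":0,"az":0},{"x":0,"y":0,"z":0,"ax":0,"ay":0,"az":0},{"x":0,"y":0,"z":0,"ax":0,"ay":0,"az":0}]' - 6; python3 st.py | head -2
python3 -m creep '[{"x":0.0002,"y":0,"z":-0.0005,"ax":0,"ay":0,"az":0},{"x":0,"y":0,"z":0,"ax":0,"ay":0,"az":0},{"x":0,"y":0,"z":0,"ax":0,"ay":0,"az":0}]'; python3 st.py | head -2
```

```text
time: 14.67
ee_pos: [0.4505, 0.2451, 0.1938]
eef_rot: [0.969, -0.1, 0.226, 0.024]
wrist_force: [-5.6, -0.7, 3.2]
grip_width: 0.014
grip_force: 6.0
t 14.6667 [0.45051547 0.24505415 0.19382616] w 0.014042409831246863 6.000994965434074 
foot in plate x,y,z mm [1.1 0.8 0.1] F x,y,n [-3.4  -1.85  5.21]
time: 14.92
ee_pos: [0.4508, 0.245, 0.1937]
eef_rot: [0.969, -0.1, 0.227, 0.024]
wrist_force: [-6.9, -0.7, 4.3]
grip_width: 0.0139
grip_force: 6.0
t 14.9167 [0.45080949 0.24497748 0.19369156] w 0.013930953364354409 6.00125178694725 
foot in plate x,y,z mm [ 1.3  0.8 -0.1] F x,y,n [-4.03 -2.16  6.81]
```

```bash
python3 -m creep '[{"x":0,"y":0,"z":0,"ax":0,"ay":0,"az":0},{"x":0,"y":0,"z":0,"ax":0,"ay":0,"az":0},{"x":0,"y":0,"z":0,"ax":0,"ay":0,"az":0},{"x":0,"y":0,"z":0,"ax":0,"ay":0,"az":0}]' - 4; python3 st.py | head -2
python3 -m creep '[{"x":0,"y":0,"z":0,"ax":0,"ay":0,"az":0},{"x":0,"y":0,"z":0,"ax":0,"ay":0,"az":0},{"x":0,"y":0,"z":0,"ax":0,"ay":0,"az":0},{"x":0,"y":0,"z":0,"ax":0,"ay":0,"az":0},{"x":0,"y":0,"z":0,"ax":0,"ay":0,"az":0}]' - 16; python3 st.py
python3 -m creep '[{"x":0,"y":0,"z":0,"ax":0,"ay":0,"az":0},{"x":0,"y":0,"z":0,"ax":0,"ay":0,"az":0},{"x":0,"y":0,"z":0,"ax":0,"ay":0,"az":0},{"x":0,"y":0,"z":0,"ax":0,"ay":0,"az":0},{"x":0,"y":0,"z":0,"ax":0,"ay":0,"az":0}]'; python3 st.py
python3 - <<'E'
from h import *
img,P=cloud('side');save(np.hstack([cv2.resize(img[110:210,240:340],(400,400),interpolation=2)]),'s3.png')
w,P=cloud('wrist');save(w,'w5.png');np.savez('w.npz',img=w,P=P)
Q=P[(np.linalg.norm(P[...,:2]-[.469,.02],axis=-1)<.04)&(P[...,2]<.03)];print('lid',np.median(Q[:,2]) if len(Q) else None)
E
```

```text
time: 15.25
ee_pos: [0.4511, 0.2449, 0.1934]
eef_rot: [0.969, -0.1, 0.227, 0.024]
wrist_force: [-4.1, -2.7, 4.2]
grip_width: 0.0139
grip_force: 4.0
t 15.25 [0.45108203 0.24492322 0.19344847] w 0.013947767851232957 4.001152105629444 
foot in plate x,y,z mm [ 1.5  0.8 -0.5] F x,y,n [-1.26 -3.46  5.36]
time: 15.67
ee_pos: [0.4511, 0.2449, 0.1935]
eef_rot: [0.969, -0.1, 0.227, 0.024]
wrist_force: [-5.2, -0.9, 5.9]
grip_width: 0.0138
grip_force: 16.0
t 15.6667 [0.45109798 0.24492435 0.19348526] w 0.013840704487213413 16.001285165548325 
foot in plate x,y,z mm [ 1.5  0.8 -0.4] F x,y,n [-1.8  -1.99  7.51]
turn needed (deg, world) [-0.07  0.07 -0.04] n [-0.434  0.092  0.896] x [ 0.877 -0.187  0.443] y [ 0.208  0.978 -0.   ]
time: 16.08
ee_pos: [0.4511, 0.2449, 0.1935]
eef_rot: [0.969, -0.1, 0.227, 0.024]
wrist_force: [-6.2, -1.7, 6.6]
grip_width: 0.0139
grip_force: 16.0
t 16.0833 [0.45110829 0.24493602 0.19347251] w 0.013940586123484136 16.001269072294235 
foot in plate x,y,z mm [ 1.5  0.8 -0.5] F x,y,n [-2.23 -2.99  8.43]
turn needed (deg, world) [-0.07  0.07 -0.04] n [-0.434  0.092  0.896] x [ 0.877 -0.187  0.443] y [ 0.208  0.978 -0.   ]
lid 0.011057434634185959
```

View pics/w5.png

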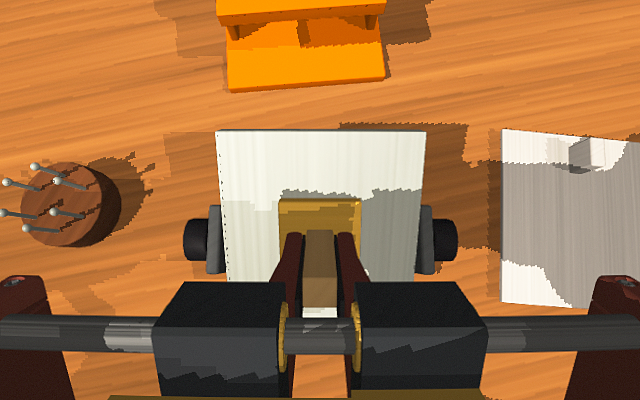

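The wrist view shows the foot at (320,215), midway between the plate's sides (217 and 424). Next I check flushness from the depth data.

```bash
python3 - <<'E'
from h import *
z=np.load('w.npz');img,P=z['img'].astype(int),z['P']
u,v=np.meshgrid(np.arange(640),np.arange(400))
def fit(M):
    Q=P[M&np.isfinite(P[...,0])]
    for _ in range(4):
        m=np.median(Q,0) if _==0 else Q.mean(0);n=np.linalg.svd(Q-Q.mean(0),full_matrices=False)[2][2];n*=np.sign(n[2]);Q=Q[np.abs((Q-Q.mean(0))@n)<.002]
    return Q.mean(0),n,len(Q)
pm,pn,k=fit((u>225)&(u<415)&(v>137)&(v<185)); print(pn,k)
brass=(img[...,0]-img[...,2]>60)&(u>283)&(u<357)&(v>203)&(v<229)
fm,fn,k=fit(brass);print(fn,k,'angle',np.degrees(np.arccos(min(1,pn@fn))),'height mm',(fm-pm)@pn*1e3)
up=fit((u>225)&(u<270)&(v>137)&(v<270));d=fm-up[0];print(up[1],d@up[1]*1e3)
E
```

```text
[-0.43553114  0.09133335  0.89552825] 8853
[-0.44295593  0.09334575  0.89167069] 1815 angle 0.4930716888585541 height mm 7.989532821797273
[-0.43692971  0.09472747  0.89449379] 7.925672239823177
```

The foot top is 8.0 mm above the plate and within 0.5° of parallel, so it is flush. The push is steady at about 8 to 9 N, so I hand in.

```bash
python3 -c "
from cell import finish_job;print(finish_job())"
```

```text
the job is handed in; nothing more can be done
None
```

I handed in the job at about 16 s: the lid lies flat on the bench and the holder's foot is flush on the middle of the plate (within 0.5°), held at 16 N and pressed at about 8 N; the hand-in call returned no verdict.

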